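# Purge the airbrush line with the sprung valve lever

### The job

Two small hand-lever air valves are screwed to the desk. Purge the airbrush line: tilt the red-knobbed lever well over towards its own brass silencer, hold it there for a good second, then let it spring back upright by itself and draw the hand clear. Never throw the red lever the other way, and leave the black-knobbed lever and the orange-capped paint jar beside the valves undisturbed.

Things in the scene. Friction and masses are not known exactly. Their poses are not given: they have to be found in the camera images.
- red_valve: Air valve with red ball knob, fixed to the desk: grey block 60x34 mm, top 39 mm high, plate 84x50 mm. Origin: centre of underside. +x (any way round) points to the brass silencer end (dia 23, reaches 55 mm); blue hose fitting at -x (47 mm). Lever over the origin: pivot 39 mm up, axis along body y; stem 9 mm thick; knob 26 mm dia, centre 75 mm above the pivot (114 mm above desk when upright).
- red_lever (a joint): Angle of the red-knobbed lever, rad. 0 = upright, where a spring centres it; positive = towards the brass silencer (+x of red_valve); stops at +0.6 and -0.6 (knob 42 mm aside). About 3.4 N sideways at the knob holds it at the stop (0.42 N m/rad); let go, it returns to 0 in under half a second. 0.35 or more counts as well over.
- black_knob (a point): Centre of the black ball knob (26 mm) on the second valve, which is the same in shape and size, 114 mm above the desk, its lever upright and sprung alike. Not to be operated. The two valves may have changed places. To the right of the valves a solid spray booth with its fan and duct stands taller than the levers, out to about y = +0.27 m: keep the gripper's body clear of it.
- orange_jar: Loose small paint jar with an orange cap, 35 mm in diameter, 49 mm high, standing on the desk beside the valves. Origin: centre of its underside. To be left alone.

How it is judged:
By the outcome, as a careful person would: the job done as asked, in the order asked, and still so for the second after the job is handed in, with the robot touching nothing.
It also fails if it takes over 27 s, if anything falls off the work surface, if the arm or the gripper's body presses on something with over 40 N, if the wrist force passes 120 N, or if a joint passes its speed limit or range.

### The arm

A 7-joint arm with a two-finger parallel gripper is mounted at the origin on a cart in front of the work surface, level with it; the furniture and walls round the work are solid. World frame = base frame: x ahead of the robot, y to its left, z up, the work surface at z = 0. Lengths are in m, angles in rad, forces in N, time in s.
With the tool pointing down it reaches from about 0.425 to 0.95 m from the base axis. Payload 16.7 kg.
Tool frame: the origin (TCP) lies midway between the tips of the shut fingers; the grasp point (between the pads) lies 19 mm behind it; z points along the fingers, y is the line along which they close (so a half turn about z gives the same grasp; the last joint's range is limited). The gripper opens to 94 mm and grips with 3 to 60 N. Pads are 16 mm wide; open, the fingers measure 119 mm over their backs; the gripper's body (75 mm by 177 mm) begins 78 mm behind the grasp point.
Start: joints at [-1.327, 0.426, 0.074, 1.606, -0.034, 1.111, -0.067], TCP at [0.258, 0.624, 0.205] pointing down, gripper open.
Joint ranges: [-2.85, 2.85], [-0.5, 2.14], [-1.23, 1.37], [0.21, 2.46], [-1.02, 4.16], [0.16, 2.05], [-2.73, 2.73]. Speed limits (rad/s): [1.89, 1.89, 2.39, 2.39, 3.01, 3.01, 3.01].

### API

Orientations are given as a rotation vector (axis times angle).
In Python, from workcell import manip, imaging, state gives the robot as it stands (manip), with the cameras (imaging) and the readings as plain functions.
- The arm moves only by the tool jog_arm, called after ">>>" by a JSON object that holds its "fn" and its "kwargs". Schema: {"type":"object","properties":{"motion":{"type":"array","items":{"type":"object","properties":{"drx":{"type":"number"},"dry":{"type":"number"},"drz":{"type":"number"},"tx":{"type":"number"},"ty":{"type":"number"},"tz":{"type":"number"},"finger_gap":{"type":"number"}},"additionalProperties":false,"required":["finger_gap"]},"minItems":1,"maxItems":12},"only":{"type":"string"},"quiet":{"type":"boolean"},"lines":{"type":"string"}},"required":["motion"],"additionalProperties":false}. motion is a list of rows, 1 to 12 of them, each an object with the fields drx, dry, drz (a rotation vector in shares of 90 degrees (1.0 is 90 degrees)), tx, ty, tz (the shift in normalised numbers (1 is 750 mm)), finger_gap (the finger opening in m); a field left out counts as zero (the opening has to be given); each row is the pose to reach, as a shift and turn from the pose commanded when the call began, along the tool's axes at that moment; what a row does not reach only later rows make up. A row lasts 1/8 s, in which the tool goes at most 0.0625 m and 0.188 rad, less where a joint would pass 70% of its speed; a pose out of reach is approached as far as the arm can. The fingers move at their own pace and stop on an object; the grip force is fixed at half the most. Time passes only in rows, so rows that do not move let the fingers close. The tool returns the time, the measured TCP pose, the force, the opening and the grip force at its end. only (a regular expression) keeps the lines of the reply that match it, lines (a string "A,B") keeps lines A to B, and quiet returns only ok. Input that does not fit is refused with a message, and nothing moves.
- state(): the state, without advancing time (a new reading comes with each control period).
- imaging.grab_frame(name): name is "scene" or "side" or "wrist"; returns a dict with "img" (400x640x3 uint8, blue, green, red), "fovy" (degrees; the focal length in pixels is half the picture's height over the tangent of half this angle, whatever the lens; pixels are square), "cx", "cy" (the principal point, pixels), "dist" ([k1, k2, p1, p2, k3] as OpenCV has them; the pictures are not rectified), "R" (3x3) and "t" (3): a world point X has camera coordinates R X + t; the wrist camera has in their place "tool_from_camera" (4x4, takes a point from camera to tool coordinates, whose origin is the TCP and whose axes are the flange's). Camera axes: x right, y down, z forward; pixel columns grow to the right and rows downward; lengths in m; the calibration is good to about 2 mm. A picture is of the moment at which its call begins: read the wrist's pose just before it. There is no depth.
- manip.sign_off(): hands the job in; it is judged then, once.
The state is a dict: "t": time; "q": joint angles; "qvel": joint speeds; "joint_torque": joint torques, N m; "eef_pos": TCP position; "tool_rot": TCP orientation; "wrist_force": force on the tool from outside, world axes, zero at the start; "torque": the same for the moment, N m; "opening": finger opening in m; "grasp_force": force on a finger pad.
Only numpy, scipy, OpenCV 4.12 (cv2) and the standard library are available. Lean on these libraries where they do the work, as an engineer would, in place of code of your own. Each camera call takes 0.05 s, during which the arm holds its last target. There are 200 camera calls.

## Working session

There is one attempt and no reset: what is moved stays moved. The work goes in short steps, Python scripts to look and compute and a tool call to move; the robot and the scene stay as the last step left them, time stands still between calls to the robot, and variables do not carry over. Pictures are saved under pics/ and viewed, at most 10 in all, crops included, and the job is handed in when it is done.

```bash
mkdir -p pics; ls; python3 - <<'E'
from workcell import manip, imaging, state
import cv2,pickle
fr={}
for n in("scene","side","wrist"):
    s=state(); f=imaging.grab_frame(n); fr[n]=(s,f); cv2.imwrite(f"pics/{n}0.png",f["img"])
pickle.dump(fr,open("fr0.pkl","wb"))
s=state();print(s["t"],s["eef_pos"],s["tool_rot"],s["opening"])
E
```

```text
pics
workcell.py
0.15 [0.25826665 0.62327567 0.20494852] [-6.13095359e-01 -3.08106089e+00  1.53065748e-03] 0.09406981871402688
```

View pics/scene0.png

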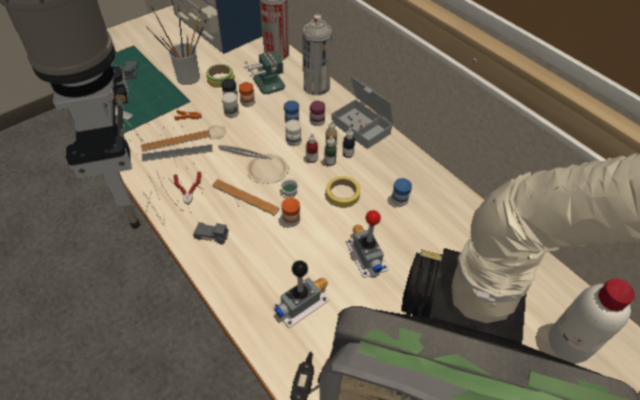

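View pics/side0.png

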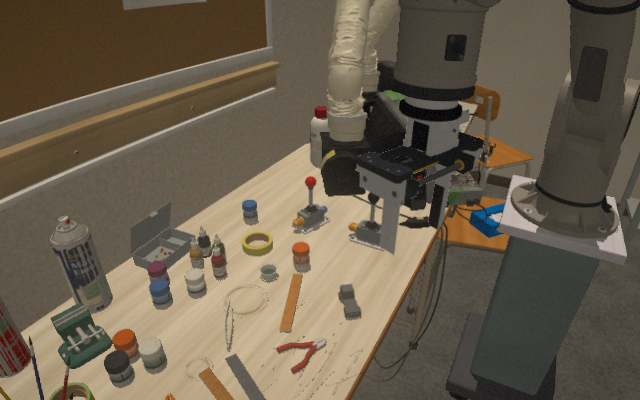

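The scene view shows the red knob at about (373,217), with its brass silencer at (357,231) and blue fitting at (378,268). The black knob is at (300,268) and the orange jar at (291,208). In the side view the red knob is at (311,182), its brass at (298,223), the black knob at (372,198) and the jar at (301,250).

```bash
cat > h.py <<'E'
import numpy as np,cv2
def K(f):
    fl=200/np.tan(np.radians(f["fovy"])/2); return np.array([[fl,0,f["cx"]],[0,fl,f["cy"]],[0,0,1]])
def norm(f,p): return cv2.undistortPoints(np.array([[p]],float),K(f),np.array(f["dist"],float)).ravel()
def tri(fa,pa,fb,pb):
    P=[np.c_[np.array(f["R"]),np.array(f["t"])] for f in(fa,fb)]
    X=cv2.triangulatePoints(P[0],P[1],norm(fa,pa),norm(fb,pb)).ravel();X=X[:3]/X[3]
    e=[np.linalg.norm(proj(f,X)-p) for f,p in((fa,pa),(fb,pb))]
    return X,e
def proj(f,X): return cv2.projectPoints(np.array([X],float),cv2.Rodrigues(np.array(f["R"]))[0],np.array(f["t"],float),K(f),np.array(f["dist"],float))[0].ravel()
def plane(f,p,z):
    R=np.array(f["R"]);c=-R.T@np.array(f["t"]);d=R.T@np.r_[norm(f,p),1];return c+d*(z-c[2])/d[2]
def blob(f,box,lo,hi,lo2=None,hi2=None):
    x0,y0,x1,y1=box;h=cv2.cvtColor(f["img"],cv2.COLOR_BGR2HSV)[y0:y1,x0:x1]
    m=cv2.inRange(h,lo,hi)
    if lo2 is not None:m|=cv2.inRange(h,lo2,hi2)
    n,_,st,c=cv2.connectedComponentsWithStats(m)
    i=1+np.argmax(st[1:,4]);return c[i]+[x0,y0],st[i]
E
python3 - <<'E'
import pickle;from h import *
fr=pickle.load(open("fr0.pkl","rb"));A=fr["scene"][1];B=fr["side"][1]
red=((0,150,70),(6,255,255),(172,150,70),(180,255,255));org=((5,150,80),(22,255,255));blu=((100,120,60),(125,255,255));blk=((0,0,0),(180,255,45))
for n,c,a,b in[("redknob",red,(360,205,390,232),(300,170,322,192)),("brass",org,(345,222,367,245),(285,212,307,235)),("blue",blu,(365,255,395,280),(312,200,335,222)),
 ("jarcap",org,(275,195,305,225),(285,235,315,262)),("blackknob",blk,(288,256,312,280),(364,188,384,206)),("bbrass",org,(310,272,335,298),(340,218,365,245))]:
    pa,sa=blob(A,a,*c);pb,sb=blob(B,b,*c);X,e=tri(A,pa,B,pb)
    print(n,pa.round(1),sa[2:],pb.round(1),sb[2:],X.round(4),np.round(e,2))
big=[cv2.resize(A["img"][180:330,230:430],None,fx=3,fy=3),cv2.resize(B["img"][160:280,270:420],None,fx=3,fy=3)]
cv2.imwrite("pics/cA.png",big[0]);cv2.imwrite("pics/cB.png",big[1])
E
```

```text
redknob [372.7 217.3] [ 14  14 154] [310.1 181.4] [11 11 84] [0.5622 0.3918 0.1132] [0.11 0.08]
brass [357.3 228.4] [ 8  7 40] [298.2 221.1] [11  9 66] [0.5723 0.4336 0.0263] [0.8  0.62]
blue [377.  267.6] [ 9  7 40] [324.2 207. ] [3 3 4] [0.5469 0.3496 0.0267] [0.19 0.14]
jarcap [290.2 206.5] [ 17  18 254] [300.4 248.9] [ 16  15 198] [0.4996 0.5402 0.0408] [0.18 0.16]
blackknob [299.4 268.7] [ 14  15 155] [372.7 197.8] [10 10 64] [0.409  0.387  0.1102] [0.11 0.08]
bbrass [321.  283.2] [12 10 78] [352.9 226.3] [ 9  8 48] [0.4523 0.386  0.0218] [0.02 0.01]
```

View pics/cA.png

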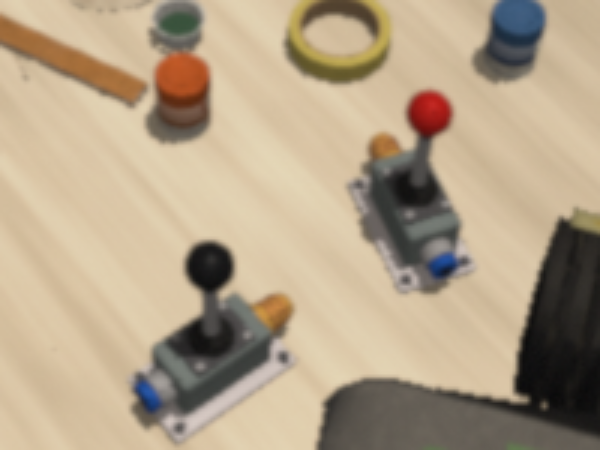

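View pics/wrist0.png

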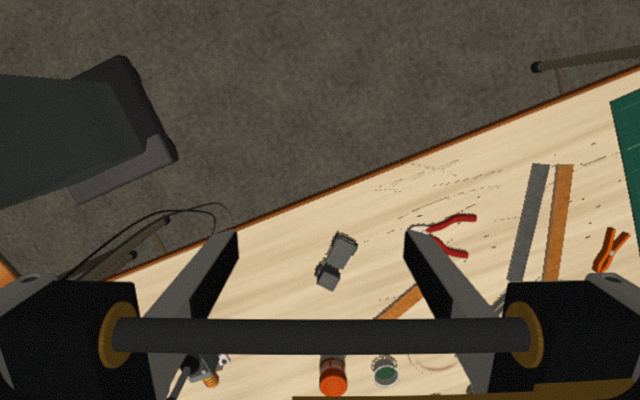

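The crop confirms that the red lever's brass silencer points away along about +y (crop 384,147, with blue at 441,262). The black valve is separate and its brass points +x. The wrist view shows only the fingers, with the jar at (333,375). Next I'll work out the approach pose and where the booth stands.

```bash
python3 - <<'E'
import pickle;from h import *;from workcell import manip, imaging, state
fr=pickle.load(open("fr0.pkl","rb"));A=fr["scene"][1];B=fr["side"][1]
print("fan corner A z0",plane(A,(408,312),0).round(3),"B",plane(B,(325,192),0).round(3),"A 525,340",plane(A,(525,340),0).round(3),"B (372,190)",plane(B,(372,192),0).round(3))
for f in(A,B): print("cam",(-np.array(f["R"]).T@np.array(f["t"])).round(2))
print("fan top",[ (x,tri(A,a,B,b)[0].round(3)) for x,a,b in[("duct base L",(455,300),(330,138)),("fan yellow",(430,253),(325,168))]])
s=state();R=cv2.Rodrigues(np.array(s["tool_rot"]))[0];print(R.round(3))
d=np.array([.28,.96,0]);d/=np.linalg.norm(d)
for sg in(1,-1):
    x=sg*d;z=np.array([0,0,-1.]);Rt=np.c_[x,np.cross(z,x),z];print("rotvec",cv2.Rodrigues(R.T@Rt)[0].ravel().round(3))
k=np.array([.562,.392,0]);p=np.array(s["eef_pos"])
for off,z in((-.055,.205),(-.055,.105),(.025,.105)):
    g=k+d*off+[0,0,z];print(off,z,g.round(3),(R.T@(g-p)).round(4))
print("push dir in tool",(R.T@d).round(3))
E
```

```text
fan corner A z0 [0.543 0.263 0.   ] B [0.605 0.238 0.   ] A 525,340 [0.661 0.108 0.   ] B (372,190) [0.491 0.174 0.   ]
cam [0.17 0.05 0.77]
cam [0.15 1.1  0.54]
fan top [('duct base L', array([0.58 , 0.209, 0.136])), ('fan yellow', array([0.586, 0.286, 0.103]))]
[[-0.924  0.383 -0.   ]
 [ 0.383  0.924 -0.001]
 [-0.    -0.001 -1.   ]]
rotvec [-1.000e-03  1.000e-03  1.462e+00]
rotvec [-1.00e-03 -1.00e-03 -1.68e+00]
-0.055 0.205 [0.547 0.339 0.205] [-3.751e-01 -1.521e-01  1.000e-04]
-0.055 0.105 [0.547 0.339 0.105] [-0.3751 -0.152   0.1001]
0.025 0.105 [0.569 0.416 0.105] [-0.3664 -0.0724  0.1   ]
push dir in tool [ 0.109  0.994 -0.001]
```

View pics/cB.png

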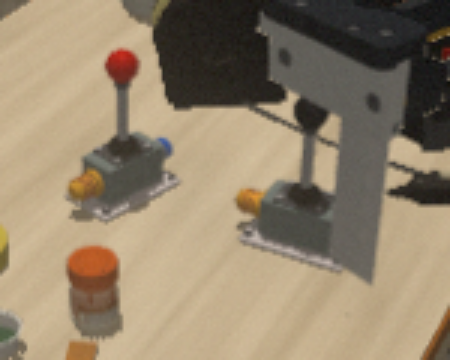

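The fan stands directly behind the red lever, reaching y≈0.27. So I'll straddle the knob with the open fingers, shifted towards the silencer. The rear finger then pushes while the hand stays clear of the booth.

The rows are not in the units I measure in: shifts go in shares of 750 mm and turns go in shares of 90 degrees. I convert before sending: -0.3675 m is -0.49, -0.0824 m is -0.1099, -0.108 rad is -0.0688.

>>> {"fn": "jog_arm", "kwargs": {"motion": [{"drz":-0.0688,"tx":-0.24,"ty":-0.0533,"finger_gap":0.094},{"drz":-0.0688,"tx":-0.24,"ty":-0.0533,"finger_gap":0.094},{"drz":-0.0688,"tx":-0.24,"ty":-0.0533,"finger_gap":0.094},{"drz":-0.0688,"tx":-0.49,"ty":-0.1099,"finger_gap":0.094},{"drz":-0.0688,"tx":-0.49,"ty":-0.1099,"finger_gap":0.094},{"drz":-0.0688,"tx":-0.49,"ty":-0.1099,"finger_gap":0.094},{"drz":-0.0688,"tx":-0.49,"ty":-0.1099,"finger_gap":0.094},{"drz":-0.0688,"tx":-0.49,"ty":-0.1099,"finger_gap":0.094},{"drz":-0.0688,"tx":-0.49,"ty":-0.1099,"finger_gap":0.094}]}}

```text
t: 1.27
eef_pos: [0.565, 0.4081, 0.2053]
tool_rot: [-0.443, -3.109, -0.0]
wrist_force: [-0.5, 0.4, -0.3]
opening: 0.0939
grasp_force: 0.0
```

```bash
python3 - <<'E'
import pickle;from h import *;from workcell import manip, imaging, state
s=state();W=imaging.grab_frame("wrist");B=imaging.grab_frame("side")
cv2.imwrite("pics/w1.png",W["img"]);cv2.imwrite("pics/s1.png",B["img"])
R=cv2.Rodrigues(np.array(s["tool_rot"]))[0];p=np.array(s["eef_pos"])
print(s["wrist_force"],(R.T@(np.array([.562,.392,.114])-p)).round(4))
# wrist ray to knob height
T=np.array(W["tool_from_camera"]);M=np.eye(4);M[:3,:3]=R;M[:3,3]=p;C=np.linalg.inv(M@T);W["R"]=C[:3,:3];W["t"]=C[:3,3]
print("predicted knob px",proj(W,[.562,.392,.113]).round(1),"brass",proj(W,[.572,.434,.027]).round(1),"black",proj(W,[.409,.387,.112]).round(1))
pickle.dump(W,open("w1.pkl","wb"))
E
```

```text
[-0.48296693  0.44407741 -0.31816418] [-0.0017 -0.0163  0.0913]
predicted knob px [301. 202.] brass [345.7 178. ] black [234.2  11.7]
```

View pics/w1.png

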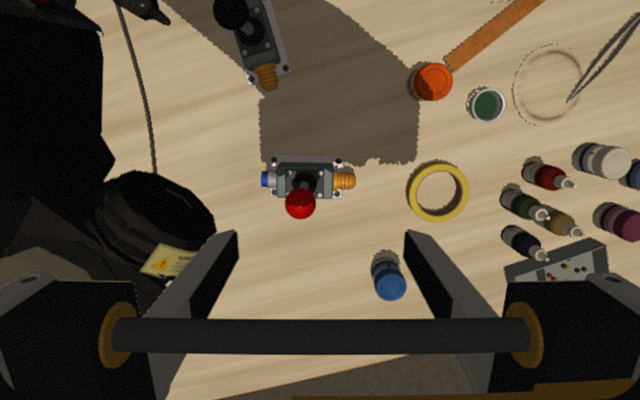

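View pics/s1.png

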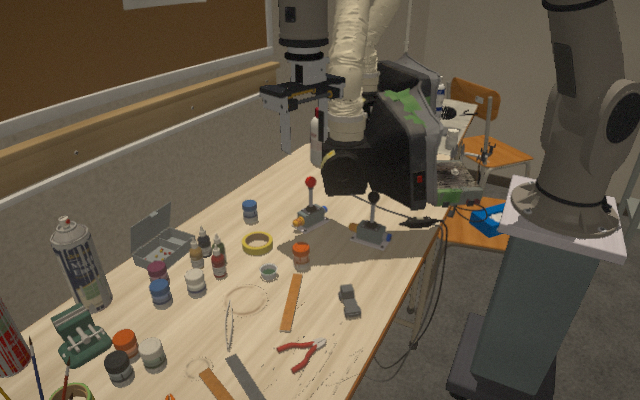

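The wrist view shows the red knob at (300,203), matching the predicted (301,202). The fan is to the left at (150,215), below and behind the fingers. In the side view the duct at (345,110) overlaps the rear finger, so I'll check its depth before descending.

```bash
python3 - <<'E'
import pickle;from h import *;from workcell import manip, imaging, state
fr=pickle.load(open("fr0.pkl","rb"));A=fr["scene"][1];B=fr["side"][1];W=pickle.load(open("w1.pkl","rb"))
c=-np.array(B["R"]).T@np.array(B["t"])
for px in((346,137),(347,80)):
    d=np.array(B["R"]).T@np.r_[norm(B,px),1]
    for s in np.arange(.5,1.3,.08):
        X=c+d*s;print(px,X.round(3),"scene",proj(A,X).round(0),"wrist",proj(W,X).round(0))
s=state();R=cv2.Rodrigues(np.array(s["tool_rot"]))[0]
for y in(-.053,.053): print("tip",(np.array(s["eef_pos"])+R[:,1]*y).round(3),proj(B,np.array(s["eef_pos"])+R[:,1]*y).round(0))
f=imaging.grab_frame("scene");cv2.imwrite("pics/a1.png",f["img"])
E
```

```text
(346, 137) [0.347 0.668 0.355] scene [142.  60.] wrist [ 16686. -17605.]
(346, 137) [0.379 0.6   0.326] scene [189.  93.] wrist [-20958.  26851.]
(346, 137) [0.411 0.531 0.297] scene [237. 126.] wrist [ 607. -280.]
(346, 137) [0.443 0.462 0.268] scene [286. 159.] wrist [379. -82.]
(346, 137) [0.475 0.393 0.239] scene [334. 192.] wrist [226.  91.]
(346, 137) [0.507 0.325 0.21 ] scene [382. 225.] wrist [142. 190.]
(346, 137) [0.539 0.256 0.18 ] scene [429. 258.] wrist [ 92. 252.]
(346, 137) [0.57  0.187 0.151] scene [476. 291.] wrist [ 59. 293.]
(346, 137) [0.602 0.119 0.122] scene [522. 323.] wrist [ 37. 322.]
(346, 137) [0.634 0.05  0.093] scene [567. 354.] wrist [ 20. 343.]
(347, 80) [0.364 0.636 0.418] scene [153.  26.] wrist [-43. 567.]
(347, 80) [0.398 0.562 0.398] scene [207.  56.] wrist [ 54. 510.]
(347, 80) [0.433 0.488 0.379] scene [264.  87.] wrist [ 1597. -2096.]
(347, 80) [0.467 0.414 0.36 ] scene [322. 120.] wrist [   5. -166.]
(347, 80) [0.502 0.34  0.341] scene [383. 154.] wrist [-139.  320.]
(347, 80) [0.536 0.266 0.322] scene [444. 188.] wrist [-145.  420.]
(347, 80) [0.571 0.192 0.303] scene [507. 224.] wrist [-143.  458.]
(347, 80) [0.605 0.119 0.284] scene [570. 260.] wrist [-140.  478.]
(347, 80) [0.64  0.045 0.265] scene [633. 296.] wrist [-138.  490.]
(347, 80) [ 0.674 -0.029  0.246] scene [696. 332.] wrist [-136.  498.]
tip [0.55  0.357 0.205] [322. 140.]
tip [0.58  0.459 0.205] [286. 153.]
```

View pics/a1.png

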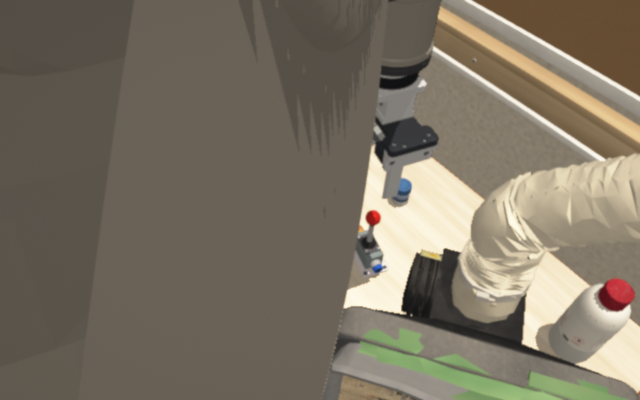

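The duct sits at about (0.57, 0.19) and the back of the hand reaches y≈0.31, so it is clear. Now the descent.

In the tool's units: 0.115 m is 0.1533, 0.06 m is 0.08.

>>> {"fn": "jog_arm", "kwargs": {"motion": [{"tx":-0.002,"tz":0.08,"finger_gap":0.094},{"tx":-0.002,"tz":0.1533,"finger_gap":0.094},{"tx":-0.002,"tz":0.1533,"finger_gap":0.094},{"tx":-0.002,"tz":0.1533,"finger_gap":0.094},{"tx":-0.002,"tz":0.1533,"finger_gap":0.094}]}}

```text
t: 2.05
eef_pos: [0.5689, 0.4073, 0.0933]
tool_rot: [0.445, 3.108, 0.004]
wrist_force: [0.6, 0.6, 0.9]
opening: 0.0938
grasp_force: 0.0
```

>>> {"fn": "jog_arm", "kwargs": {"motion": [{"ty":0.024,"finger_gap":0.094},{"ty":0.0467,"finger_gap":0.094},{"ty":0.0707,"finger_gap":0.094},{"ty":0.0707,"finger_gap":0.094},{"ty":0.0707,"finger_gap":0.094},{"ty":0.0707,"finger_gap":0.094}]}}

```text
t: 2.8
eef_pos: [0.5825, 0.4567, 0.0905]
tool_rot: [-0.446, -3.109, 0.0]
wrist_force: [-2.8, -2.2, 0.8]
opening: 0.094
grasp_force: 1.3
```

```bash
python3 - <<'E'
from h import *;from workcell import manip, imaging, state
s=state();B=imaging.grab_frame("side");cv2.imwrite("pics/s2.png",cv2.resize(B["img"][100:280,220:460],None,fx=3,fy=3))
red=((0,150,70),(6,255,255),(172,150,70),(180,255,255))
c,st=blob(B,(270,150,330,215),*red);X=plane(B,c,.105);print(s["wrist_force"],s["eef_pos"],c,st[2:],X,(X-[.562,.392,0])[:2]@[.28,.96])
E
```

```text
[-2.84135721 -2.16354658  0.82955165] [0.58246531 0.4567239  0.09052328] [299.20879121 189.52747253] [11 10 91] [0.57158739 0.42448892 0.105     ] 0.03387383328523074
```

View pics/s2.png

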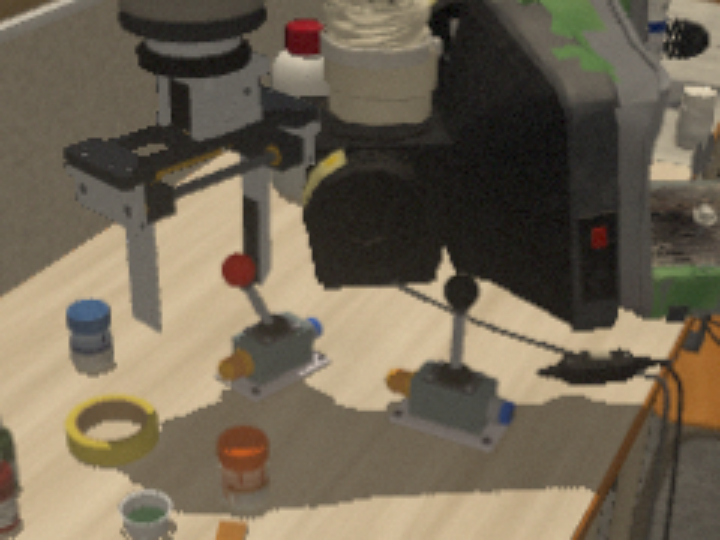

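The lever is tilted towards the brass: the knob has moved 34 mm, which is about 0.47 rad, and the black lever and jar haven't moved. I'll hold, release and check.

>>> {"fn": "jog_arm", "kwargs": {"motion": [{"finger_gap":0.094},{"finger_gap":0.094},{"finger_gap":0.094},{"finger_gap":0.094},{"finger_gap":0.094},{"finger_gap":0.094},{"finger_gap":0.094},{"finger_gap":0.094},{"finger_gap":0.094},{"finger_gap":0.094},{"finger_gap":0.094},{"finger_gap":0.094}]}}

```text
t: 4.35
eef_pos: [0.5827, 0.4572, 0.0904]
tool_rot: [-0.446, -3.11, 0.0]
wrist_force: [-2.6, -1.6, -0.2]
opening: 0.0939
grasp_force: 1.5
```

>>> {"fn": "jog_arm", "kwargs": {"motion": [{"ty":-0.0707,"finger_gap":0.094},{"ty":-0.0707,"finger_gap":0.094},{"ty":-0.0707,"finger_gap":0.094},{"ty":-0.0707,"finger_gap":0.094},{"ty":-0.0707,"finger_gap":0.094},{"ty":-0.0707,"finger_gap":0.094},{"ty":-0.0707,"finger_gap":0.094}]}}

```text
t: 5.22
eef_pos: [0.5677, 0.4065, 0.0904]
tool_rot: [-0.446, -3.11, 0.0]
wrist_force: [-0.7, 0.1, -0.4]
opening: 0.0941
grasp_force: 0.0
```

```bash
python3 - <<'E'
from h import *;from workcell import manip, imaging, state
s=state();B=imaging.grab_frame("side")
red=((0,150,70),(6,255,255),(172,150,70),(180,255,255))
c,st=blob(B,(270,150,330,215),*red);X=plane(B,c,.113);R=cv2.Rodrigues(np.array(s["tool_rot"]))[0]
print(c,st[2:],X.round(4),(R.T@(X-s["eef_pos"])).round(4))
E
```

```text
[309.8313253  181.61445783] [10 11 83] [0.5623 0.3927 0.113 ] [ 0.0013 -0.0148 -0.0226]
```

The lever is upright and sits free between the fingers. Next I'll lift straight up and clear.

In the tool's units: -0.15 m is -0.2, -0.1 m is -0.1333.

>>> {"fn": "jog_arm", "kwargs": {"motion": [{"tz":-0.0667,"finger_gap":0.094},{"tz":-0.1333,"finger_gap":0.094},{"tz":-0.2,"finger_gap":0.094},{"tx":0.0267,"ty":0.0667,"tz":-0.2,"finger_gap":0.094},{"tx":0.0533,"ty":0.1333,"tz":-0.2,"finger_gap":0.094},{"tx":0.0533,"ty":0.1333,"tz":-0.2,"finger_gap":0.094},{"tx":0.0533,"ty":0.1333,"tz":-0.2,"finger_gap":0.094},{"tx":0.0533,"ty":0.1333,"tz":-0.2,"finger_gap":0.094},{"tx":0.0533,"ty":0.1333,"tz":-0.2,"finger_gap":0.094}]}}

```text
t: 6.4
eef_pos: [0.5581, 0.5126, 0.2409]
tool_rot: [0.448, 3.109, 0.0]
wrist_force: [0.5, -0.2, 0.0]
opening: 0.0936
grasp_force: 0.0
```

```bash
python3 - <<'E'
from h import *;from workcell import manip, imaging, state
B=imaging.grab_frame("side");cv2.imwrite("pics/s3.png",cv2.resize(B["img"][100:280,220:460],None,fx=3,fy=3))
red=((0,150,70),(6,255,255),(172,150,70),(180,255,255))
print(blob(B,(270,150,330,215),*red)[0],blob(B,(285,235,315,262),(5,150,80),(22,255,255))[0])
E
```

```text
[309.72619048 181.45238095] [300.44845361 249.31958763]
```

View pics/s3.png

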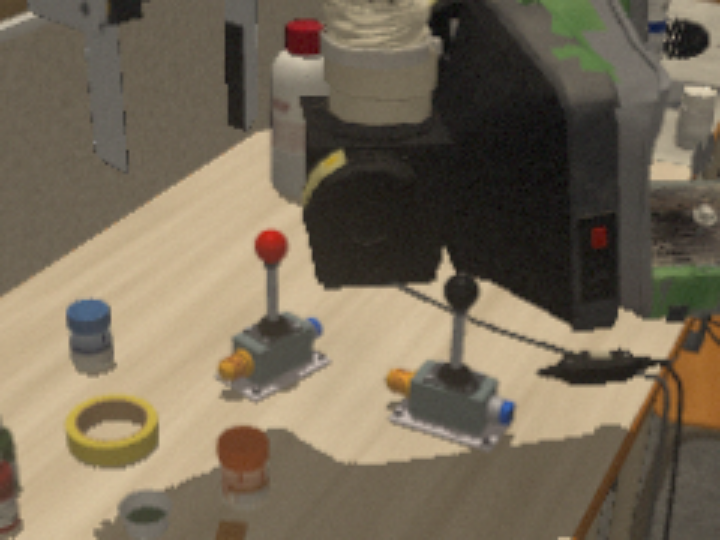

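Both levers are upright (red knob at 270,247 in the crop, black at 461,293), the jar is where it was, and the hand is clear.

```bash
python3 -c "
from workcell import manip, imaging, state
print(manip.sign_off())"
```

```text
the job is handed in; nothing more can be done
None
```

I purged the airbrush line: the red lever was tilted about 0.47 rad towards its brass silencer, held for over 1.5 s, and sprang back upright by itself; the hand is clear, the black lever and jar look undisturbed, and the job was handed in at about 6.5 s.

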